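# Open the guard gate of the vial carousel

### The job

Lift the steel latch bar out of its catch and swing the carousel's guard gate fully open, to its stop, then let go so that the bar drops back level and the gate stays open. The bar must be raised clear of the catch's front lip but fits closely under its roof, so feel for it: lift and pull gently, never force the bar against the catch or swing the gate hard, and leave the jar, the vial and the rack where they stand.

Things in the scene. Friction and masses are not known exactly. Their poses are not given: they have to be found in the camera images.
- guard: fixed bay on the bench: white plinth 300 x 340 x 30 mm, vial carousel in a low clear fence (123 mm high), the gate along its front edge. Origin on the bench under the middle of the shut gate; x points level from the gate into the bay (the gate opens to -x), y along the shut gate from latch post to hinge, z up.
- post: fixed aluminium latch post carrying the steel catch, at y = -125 mm of the bay, beyond the gate's free end. Origin at its foot, 30 mm above the bench, axes as the bay's. The catch is screwed to it at a height that differs from day to day and is not measured (+-13 mm); it reaches at most 212 mm above the bench. More than 15 N on post and catch counts as forcing.
- catch_place (a point): fixed point on the post, where the level bar's nose lies; the catch is around it: a C-shaped steel box 12 mm wide, open to -x above a front lip that stands 3 mm from the bar's face. The nose's underside must rise 5 to 31 mm (18 in the middle setting) to clear the lip and leave through an opening 17 mm high between lip and roof; the bar meets the roof 3 to 4 mm above clearing.
- gate_hinge (a point): point on the gate's upright hinge axis, 150 mm above the bench (height of the gate's top edge), at y = +100 mm of the bay.
- gate (a joint): gate angle in rad: 0 shut, grows as the free end swings to the bay's -x (clockwise seen from above), stop at 1.35. A clear panel in an aluminium frame, 196 mm wide, 12 mm thick, 40 to 150 mm above the bench, about 0.6 kg; it stays where it is left (friction 0.08 N m).
- bar (a joint): latch bar angle in rad: 0 level (rest), grows as the nose rises, stop at 0.30. Steel bar 8 mm thick, 12 mm high, about 0.16 kg, along the gate above its top edge (underside 159 mm above the bench); falls back by its weight. Its pivot (at mid-height) is 45 mm from the hinge axis; nose 180 mm and knob 140 mm from the pivot (10 mm up at the knob is 13 mm at the nose).
- knob (a point): centre of the round black ball knob, diameter 24 mm, on a thin stem (10 mm) standing on the bar. When level it is 195 mm above the bench (24 mm above the bar's top), 185 mm from the gate's hinge axis, 40 mm from the catch. x axis across the bar, y along it to the pivot. Free room for fingers on both faces of the gate; a ball pinched across the bar turns easily between them.
- jar_mid (a point): middle of the amber jar with a blue cap, 60 mm in diameter, 100 mm high; leave alone.
- vial_mid (a point): middle of the small clear vial with a blue cap, 27 mm in diameter, 55 mm high; leave alone.
- rack_mid (a point): middle of the grey vial rack, 60 x 110 x 30 mm; leave alone.

How it is judged:
By the outcome, as a careful person would: the job done as asked, in the order asked, and still so for the second after the job is handed in, with the robot touching nothing.
It also fails if it takes over 64 s, if anything falls off the work surface, if the arm or the gripper's body presses on something with over 40 N, if the wrist force passes 120 N, or if a joint passes its speed limit or range.

### The arm

A 6-joint arm with a two-finger parallel gripper is mounted at the origin on the work surface. World frame = base frame: x ahead of the robot, y to its left, z up, the work surface at z = 0. Lengths are in mm, angles in degrees, forces in N, time in s.
With the tool pointing down it reaches from about 400 to 825 mm from the base axis. Payload 7 kg.
Tool frame: the origin (TCP) lies at the very end of the fingers, on their centre line; the grasp point (between the pads) lies 19 mm behind it (grip_point_offset is the y of the grasp point in the tool frame, in mm); y points along the fingers, z is the direction in which the jaws open and shut, and the axes are right-handed (so a half turn about y gives the same grasp; the last joint's range is limited). The gripper opens to 88 mm and grips with 3 to 60 N. Pads are 19 mm wide; open, the fingers measure 130 mm over their backs; the gripper's body (78 mm by 193 mm) begins 47 mm behind the grasp point.
Start: joints at [-48.982, 20.546, 0.682, 0, -70.136, -16.507], TCP at [280.009, -614.158, 226.561] pointing down, gripper open.
Joint ranges: [-176.03, 176.03], [-82.01, 121.73], [-58.28, 71.71], [-173.87, 95.51], [-174.79, -0.11], [-173.66, 173.66]. Speed limits (degrees/s): [136.94, 136.94, 172.46, 180, 180, 180].

### API

Orientations are given as a 3x3 rotation matrix whose columns are the frame's x, y, z axes.
In Python, from cell import read_state, snapshot, calibration, hand_in, grip_point_offset gives the robot as it stands.
- The arm moves only by the tool send_rows, never from a script. Its argument "commands" is a list that holds one entry, the list of rows, each a list of 7 numbers: the shift along the tool's x, y, z in cm, then the turn, a rotation vector about the tool's x, y, z in degrees, then the finger opening in cm, from 0 to 8.76. In form: [[[dx, dy, dz, wx, wy, wz, grip], ...]]. A call has 1 to 8 rows; each row shifts and turns the commanded pose from where the row before left it, along the tool's axes as they then stand; what a row does not reach is not made up. A row lasts 1/12 s, in which the tool goes at most 41.7 mm and 7.16 degrees, less where a joint would pass 70% of its speed; a pose out of reach is approached as far as the arm can. A call is refused whole if a number of a shift passes 4.17 or a number of a turn 7.16, either way. A call with a gripper value outside its range is refused whole. The fingers move at their own pace and stop on an object; the grip force is fixed at half the most. Time passes only in rows, so rows that do not move let the fingers close. It gives the time, the measured TCP pose, the force and the opening at its end, in the units of the state.
- read_state(): the state, without advancing time (a new reading comes with each control period).
- snapshot(name): name is "scene" or "side" or "wrist"; returns (picture, depth): 480x640x3 uint8, blue, green, red; 480x640 float32, mm along the optical axis (not along the pixel's ray), 0 where there is no reading.
- calibration(name): a dict with "fov_y" (degrees; the focal length in pixels is half the picture's height over the tangent of half this angle, whatever the lens; pixels are square), "cx", "cy" (the principal point, pixels), "R" (3x3) and "t" (3): a world point X has camera coordinates R X + t. Camera axes: x right, y down, z forward; pixel columns grow to the right and rows downward; lengths in mm; the calibration is good to about 2 mm. The wrist camera is an equidistant fisheye: a pixel r from the principal point sees the ray r / f radians off the axis. A picture is of the moment at which its call begins: read the wrist's pose just before it. calibration takes no time and is no camera call; for the wrist camera it gives the pose at the moment of the call.
- hand_in(): hands the job in, once; it reports no verdict.
The state is a dict: "time_s": time; "joint_pos": joint angles; "qd": joint speeds; "tau": joint torques, N m; "tcp_pos": TCP position; "eef_rot": TCP orientation; "contact_force": force on the tool from outside, world axes, zero at the start; "ft_torque": the same for the moment, N m; "opening": finger opening in mm.
Only numpy, scipy, OpenCV 4.12 (cv2) and the standard library are available. Lean on these libraries where they do the work, as an engineer would, in place of code of your own. Each camera call takes 0.05 s, during which the arm holds its last target. There are 200 camera calls.

## Working session

There is one attempt and no reset: what is moved stays moved. The work goes in short steps, Python scripts to look and compute and a tool call to move; the robot and the scene stay as the last step left them, time stands still between calls to the robot, and variables do not carry over. Pictures are saved under pics/ and viewed, about 8 in all and at most 12, crops included, and the job is handed in when it is done.

Besides the shell and the picture viewer there is one more tool, called after "Request:" by a JSON object that holds its "op" and its "data". send_rows: Moves the arm, as the interface text tells. Its arguments: {"type":"object","properties":{"commands":{"type":"array","items":{"type":"array","items":{"type":"array","items":{"type":"number"}}}}},"required":["commands"]}

```bash
mkdir -p pics; ls; cat > h.py <<'E'
import numpy as np, cv2
from cell import *
def px2w(name,u,v,d,c=None):
    c=c or calibration(name); f=240/np.tan(np.radians(c['fov_y'])/2)
    X=np.array([(u-c['cx'])/f*d,(v-c['cy'])/f*d,d]); R=np.array(c['R'])
    return R.T@(X-np.array(c['t']))
def w2px(name,P):
    c=calibration(name); f=240/np.tan(np.radians(c['fov_y'])/2)
    X=np.array(c['R'])@np.array(P)+np.array(c['t']); return X[0]/X[2]*f+c['cx'],X[1]/X[2]*f+c['cy'],X[2]
E
python3 - <<'E'
from h import *
for n in ['scene','side']:
    p,d=snapshot(n); cv2.imwrite(f'pics/{n}0.png',p); np.save(f'pics/{n}0.npy',d)
    c=calibration(n); print(n,c)
s=read_state(); print(s, grip_point_offset)
E
```

```text
pics
scene {'fov_y': 56.33785250978979, 'cx': 318.6160016497054, 'cy': 240.21692287098227, 'R': array([[ 0.62075891,  0.78399811,  0.00230818],
       [ 0.65227878, -0.5148275 , -0.55631379],
       [-0.43496065,  0.34684232, -0.8309691 ]]), 't': array([-382.17995584, -286.61643727, 1104.67690227])}
side {'fov_y': 45.49418034666986, 'cx': 321.03629456020724, 'cy': 246.42378529612427, 'R': array([[-0.74683546, -0.66500254, -0.00289986],
       [-0.45786179,  0.51735737, -0.72298266],
       [ 0.48228557, -0.53862136, -0.69086009]]), 't': array([ 439.86806821,  318.39942513, 1088.49000055])}
{'time_s': 0.1, 'joint_pos': array([-4.89830007e+01,  2.05863529e+01,  6.39481620e-01, -1.75113710e-02,
       -7.01373066e+01, -1.65054854e+01]), 'qd': array([-0.03871409, -0.03648186,  0.10661338, -0.07247224,  0.02631269,
       -0.0198175 ]), 'tau': array([-1.49758263e-03, -5.84161806e+01,  2.93752903e+01,  7.01555595e+00,
        1.01525339e-02, -1.99050487e-05]), 'tcp_pos': array([ 279.81487551, -613.78378917,  225.73162507]), 'eef_rot': array([[ 9.09921029e-01, -7.47303150e-04, -4.14780860e-01],
       [ 4.14781509e-01,  1.29715445e-03,  9.09920116e-01],
       [-1.41951329e-04, -9.99998879e-01,  1.49027564e-03]]), 'contact_force': array([-0.2390277 , -0.15640738, -0.11717504]), 'ft_torque': array([-0.03121723, -0.007373  , -0.06800299]), 'opening': 87.82323798044678} -18.8
```

View pics/scene0.png

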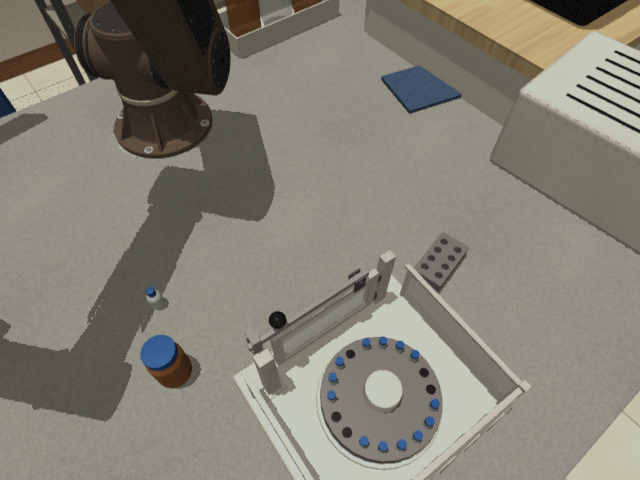

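View pics/side0.png

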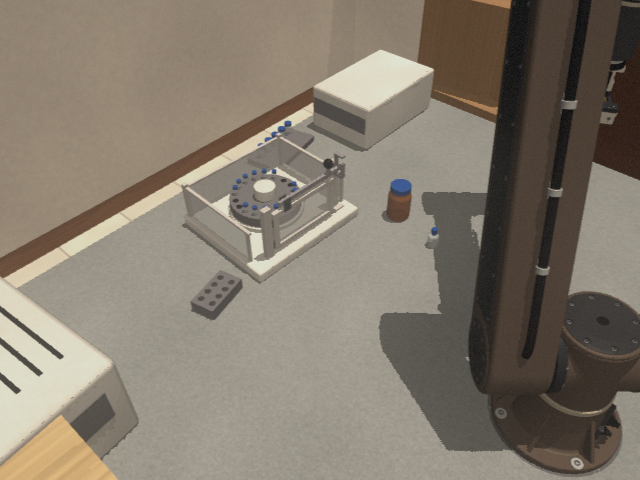

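Scene: knob at (278,320), latch post about (262,365), hinge post about (383,275), jar (165,360), vial (153,298), rack (442,262). Side: knob (328,163).

```bash
python3 - <<'E'
from h import *
d=np.load('pics/scene0.npy'); p=cv2.imread('pics/scene0.png')
# knob: sphere centre (surface depth + 12 along ray)
m=(p.max(2)<45); m[:300]=0;m[340:]=0;m[:,:262]=0;m[:,295:]=0
v,u=np.nonzero(m); uu,vv=u.mean(),v.mean(); print('knob px',uu,vv,len(u),np.ptp(u),np.ptp(v))
dk=np.median(d[m]);print(dk, px2w('scene',uu,vv,dk+8))
ds=np.load('pics/side0.npy'); ps=cv2.imread('pics/side0.png')
ms=(ps.max(2)<45); ms[:156]=0;ms[172:]=0;ms[:,:320]=0;ms[:,336:]=0
v,u=np.nonzero(ms); us,vs=u.mean(),v.mean();print(us,vs,len(u)); print(px2w('side',us,vs,np.median(ds[ms])+8))
for n,D,pts in [('scene',d,dict(jarcap=(160,348),vial=(152,293),rack=(442,262),plC=(240,380),postL=(262,356),postH=(387,257),barp=(355,272),jc=(0,0),bar=(310,308),bar2=(335,293)))]:
    for k,(a,b) in pts.items():
        print(k,D[b,a],px2w(n,a,b,float(D[b,a])).round(1))
c=p[220:410,210:430]; cv2.imwrite('pics/c1.png',cv2.resize(c,None,fx=3.1,fy=3.1,interpolation=cv2.INTER_CUBIC))
E
```

```text
knob px 277.2579185520362 319.7873303167421 221 16 16
598.31616 [ 676.44585792 -120.06647227  195.54190371]
nan nan 0
[nan nan nan]
jarcap 683.31604 [ 564.5 -268.3   99.6]
vial 785.0046 [ 442.4 -235.2   55. ]
rack 851.6754 [706.8 226.8  29.2]
plC 727.78894 [ 656.9 -195.6   28. ]
postL 605.4974 [ 695.9 -161.6  169. ]
postH 686.48987 [687.9  75.9 174.9]
barp 673.6021 [676.8  20.8 173.2]
jc 2143.9014 [-1723.5   -90.8  -386.4]
bar 644.27716 [680.3 -67.5 169.8]
bar2 658.8583 [683.7 -23.6 168.8]<stdin>:9: RuntimeWarning: Mean of empty slice.
  ret = ret.dtype.type(ret / rcount)
  return _methods._mean(a, axis=axis, dtype=dtype,
  ret = ret.dtype.type(ret / rcount)
```

View pics/c1.png

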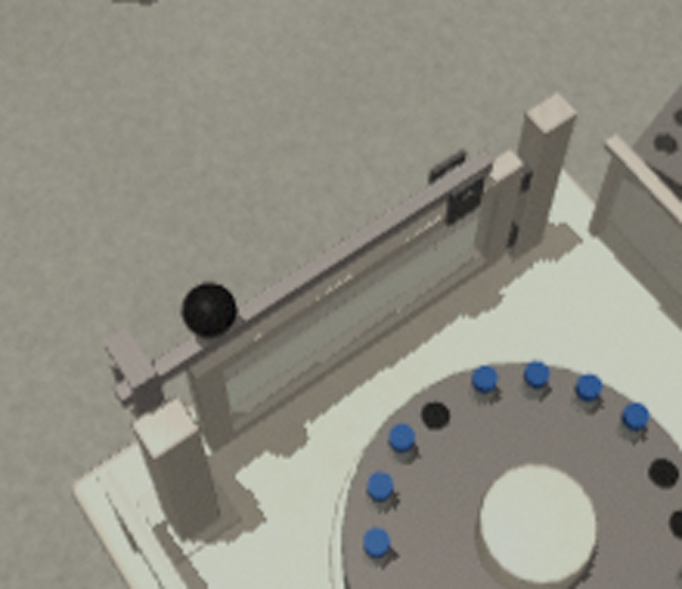

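```bash
cat >> h.py <<'E'
def onz(name,u,v,z):
    c=calibration(name); a=px2w(name,u,v,0.,c); b=px2w(name,u,v,1000.,c); return a+(b-a)*(z-a[2])/(b[2]-a[2])
E
python3 - <<'E'
from h import *
d=np.load('pics/scene0.npy')
# points with height 167..175 in region near bar
c=calibration('scene'); P=[]
for v in range(265,345):
  for u in range(255,380):
    X=px2w('scene',u,v,float(d[v,u]),c)
    if 168<X[2]<174 and 660<X[0]<700: P.append(X)
P=np.array(P); 
for y in range(-150,90,20):
    q=P[(P[:,1]>=y)&(P[:,1]<y+20)]
    if len(q): print(y+10,len(q),np.median(q[:,0]).round(1),q[:,0].min().round(1),q[:,0].max().round(1),np.median(q[:,2]).round(1))
o=lambda u,v:(210+u/3.1,220+v/3.1)
for n,(u,v,z) in dict(bar1=(180,362,171),bar2=(470,176,171),plA=(75,487,30),knob=(209,310,195)).items(): print(n,onz('scene',*o(u,v),z).round(1))
# plinth front edge: lower contour points guess; side view corners
for n,(u,v,z) in dict(s_frontlatch=(357,209,30),s_fronthinge=(262,272,30),knob=(328,163,195)).items(): print(n,onz('side',u,v,z).round(1))
E
```

```text
-140 88 675.7 670.8 679.8 170.5
-120 34 678.9 672.4 681.1 170.9
-100 73 678.0 673.2 681.4 170.4
-80 80 679.0 673.6 682.7 170.7
-60 75 679.8 674.9 684.7 170.4
-40 73 680.8 676.5 684.7 170.6
-20 73 682.0 677.2 685.8 170.8
0 72 683.3 676.5 691.6 170.7
20 127 684.0 673.7 693.3 170.9
40 29 685.0 680.3 689.1 170.6
bar1 [ 679.2 -139.8  171. ]
bar2 [688.3  24.2 171. ]
plA [ 647.8 -200.5   30. ]
knob [ 676.6 -120.   195. ]
s_frontlatch [ 638.5 -195.6   30. ]
s_fronthinge [660.1 124.6  30. ]
knob [ 676.4 -123.7  195. ]
```

Request:
{"op": "send_rows", "data": {"commands": [[[3.54, -0.15, 1.78, 0, 0, 0, 5], [3.54, -0.15, 1.78, 0, 0, 0, 5], [3.54, -0.15, 1.78, 0, 0, 0, 5], [3.54, -0.15, 1.78, 0, 0, 0, 5], [3.54, -0.15, 1.78, 0, 0, 0, 5], [3.54, -0.15, 1.78, 0, 0, 0, 5], [3.54, -0.15, 1.78, 0, 0, 0, 5], [3.54, -0.15, 1.78, 0, 0, 0, 5]]]}}

```text
time_s: 0.77
tcp_pos: [479.4, -365.3, 238.5]
eef_rot: [[0.91, -0.0, -0.415], [0.415, 0.0, 0.91], [-0.0, -1.0, 0.0]]
contact_force: [0.9, -0.3, -0.1]
opening: 50.6
```

Request:
{"op": "send_rows", "data": {"commands": [[[3.54, -0.15, 1.78, 0, 0, 0, 5], [3.54, -0.15, 1.78, 0, 0, 0, 5], [3.54, -0.15, 1.78, 0, 0, 0, 5], [3.54, -0.15, 1.78, 0, 0, 0, 5], [3.54, -0.15, 1.78, 0, 0, 0, 5], [3.54, -0.15, 1.78, 0, 0, 0, 5], [3.0, -0.1, 1.5, 0, 0, 0, 5], [3.0, -0.1, 1.5, 0, 0, 0, 5]]]}}

```text
time_s: 1.43
tcp_pos: [670.5, -127.7, 249.2]
eef_rot: [[0.91, -0.001, -0.415], [0.415, 0.0, 0.91], [-0.001, -1.0, 0.0]]
contact_force: [0.4, -0.8, -0.0]
opening: 49.9
```

Request:
{"op": "send_rows", "data": {"commands": [[[0, 0, 0, 0, -7, 0, 5], [0, 0, 0, 0, -7, 0, 5], [0, 0, 0, 0, -7, 0, 5], [0, 0, 0, 0, -7, 0, 5], [0, 0, 0, 0, -7, 0, 5], [0, 0, 0, 0, -7, 0, 5], [0, 0, 0, 0, -7, 0, 5], [0, 0, 0, 0, -7, 0, 5]]]}}

```text
time_s: 2.1
tcp_pos: [669.4, -129.6, 249.0]
eef_rot: [[0.159, -0.001, -0.987], [0.987, 0.0, 0.159], [-0.0, -1.0, 0.001]]
contact_force: [-0.1, -0.3, -0.3]
opening: 49.6
```

Request:
{"op": "send_rows", "data": {"commands": [[[0, 0, 0, 0, -6.3, 0, 5], [0, 0, 0, 0, 0, 0, 5], [0, 0, 0, 0, 0, 0, 5], [0, 0, 0, 0, 0, 0, 5]]]}}

```text
time_s: 2.43
tcp_pos: [669.6, -129.6, 249.3]
eef_rot: [[0.059, -0.001, -0.998], [0.998, 0.0, 0.059], [-0.0, -1.0, 0.001]]
contact_force: [0.4, -0.4, -0.4]
opening: 50.1
```

```bash
python3 - <<'E'
from h import *
s=read_state(); print(s['time_s'],s['tcp_pos'],s['eef_rot'].round(3),s['opening'],s['joint_pos'].round(1),s['contact_force'])
c=calibration('wrist'); print(c)
p,d=snapshot('wrist'); cv2.imwrite('pics/w1.png',p); np.save('pics/w1.npy',d)
E
```

```text
2.4333 [ 669.58264309 -129.57943719  249.2883543 ] [[ 0.059 -0.001 -0.998]
 [ 0.998  0.     0.059]
 [-0.    -1.     0.001]] 50.08135639731786 [  5.4  20.5   3.6  -0.  -73.1  -8.8] [ 0.4152121  -0.39566188 -0.4256454 ]
{'fov_y': 65.70646984690485, 'cx': 318.8609250080928, 'cy': 243.03082341744235, 'R': array([[-9.98256888e-01,  5.90173100e-02,  3.76922691e-04],
       [ 5.71095320e-02,  9.64336914e-01,  2.58443063e-01],
       [ 1.48891339e-02,  2.58014094e-01, -9.66026418e-01]]), 't': array([675.52761207,  48.17142639, 435.5267482 ])}
```

View pics/w1.png

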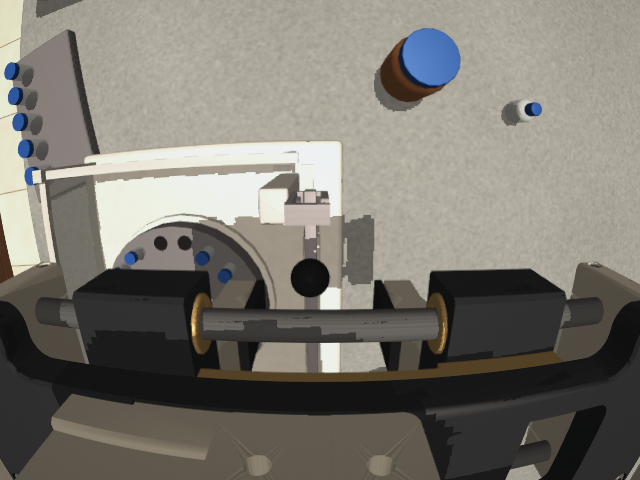

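The wrist view shows the knob at (310,278) between the open fingers, the catch at (307,207) and the post at (275,200).

```bash
cat >> h.py <<'E'
def fish(u,v,d=None,z=None,c=None):
    c=c or calibration('wrist'); f=240/np.tan(np.radians(c['fov_y'])/2)
    a=np.array([u-c['cx'],v-c['cy']]); r=np.hypot(*a); th=r/f
    ray=np.array([*(a/max(r,1e-9)*np.tan(th)),1.]); R=np.array(c['R']); o=-R.T@np.array(c['t']); w=R.T@ray
    return o+w*(d if d is not None else (z-o[2])/w[2])
E
python3 - <<'E'
from h import *
p=cv2.imread('pics/w1.png'); d=np.load('pics/w1.npy')
m=(p.max(2)<40); m[:255]=0;m[300:]=0;m[:,:285]=0;m[:,335:]=0
v,u=np.nonzero(m); print(u.mean(),v.mean(),len(u),np.ptp(u),np.ptp(v))
print('knob',fish(u.mean(),v.mean(),z=195),fish(u.mean(),v.mean(),d=np.median(d[m])+8))
for uv in [(311,240),(312,260),(311,228)]: print('bar',fish(*uv,z=171), fish(*uv,d=float(d[uv[1],uv[0]])))
for uv in [(307,213),(297,212),(325,213),(310,197),(307,203)]: print('catch',uv,fish(*uv,d=float(d[uv[1],uv[0]])).round(1))
E
```

```text
309.57559681697614 277.4500442086649 1131 37 37
knob [ 675.37823531 -120.39904171  195.        ] [ 675.301725   -120.98599653  196.59741636]
bar [ 673.86934755 -137.74186224  171.        ] [ 673.85410321 -137.84870249  171.41555447]
bar [ 674.08696639 -123.90927379  171.        ] [ 673.06297544 -132.49948621  198.23224637]
bar [ 673.35469425 -145.83040867  171.        ] [ 673.27730371 -146.33041919  173.24231054]
catch (307, 213) [ 674.  -161.5  201.7]
catch (297, 212) [ 679.6 -162.4  201.7]
catch (325, 213) [ 663.9 -161.2  203.7]
catch (310, 197) [ 672.7 -166.4  172. ]
catch (307, 203) [ 673.8 -166.4  196.9]
```

Request:
{"op": "send_rows", "data": {"commands": [[[0.93, 0, -0.55, 0, 0, 0, 5], [0, 1.6, 0, 0, 0, 0, 5], [0, 1.6, 0, 0, 0, 0, 5], [0, 1.6, 0, 0, 0, 0, 5], [0, 1.6, 0, 0, 0, 0, 5], [0, 0.8, 0, 0, 0, 0, 5], [0, 0, 0, 0, 0, 0, 5], [0, 0, 0, 0, 0, 0, 5]]]}}

```text
time_s: 3.15
tcp_pos: [675.9, -120.5, 177.6]
eef_rot: [[0.056, -0.0, -0.998], [0.998, -0.0, 0.056], [-0.0, -1.0, 0.0]]
contact_force: [0.2, 1.0, 0.9]
opening: 49.8
```

```bash
python3 - <<'E'
from h import *
p,d=snapshot('wrist'); cv2.imwrite('pics/w2.png',p[150:400,150:490])
E
```

```text
(no output)
```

View pics/w2.png

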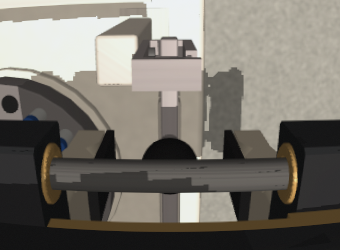

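The knob is centred between the fingers (crop x about 169, fingers about 105 and 235). Closing.

Request:
{"op": "send_rows", "data": {"commands": [[[0, 0, 0, 0, 0, 0, 2.9], [0, 0, 0, 0, 0, 0, 2.7], [0, 0, 0, 0, 0, 0, 2.5], [0, 0, 0, 0, 0, 0, 2.3], [0, 0, 0, 0, 0, 0, 2.2], [0, 0, 0, 0, 0, 0, 2.2], [0, 0, 0, 0, 0, 0, 2.2], [0, 0, 0, 0, 0, 0, 2.2]]]}}

```text
time_s: 3.87
tcp_pos: [675.8, -120.7, 177.8]
eef_rot: [[0.056, 0.0, -0.998], [0.998, -0.0, 0.056], [-0.0, -1.0, -0.0]]
contact_force: [-0.7, 0.1, 1.7]
opening: 22.3
```

Request:
{"op": "send_rows", "data": {"commands": [[[0, 0, 0, 0, 0, 0, 2.0], [0, 0, 0, 0, 0, 0, 2.0], [0, 0, 0, 0, 0, 0, 2.0]]]}}

```text
time_s: 4.12
tcp_pos: [675.8, -120.7, 177.8]
eef_rot: [[0.056, 0.0, -0.998], [0.998, -0.0, 0.056], [-0.0, -1.0, -0.0]]
contact_force: [-1.1, 0.6, 3.2]
opening: 22.1
```

```bash
python3 - <<'E'
from h import *
p,d=snapshot('wrist'); cv2.imwrite('pics/w3.png',cv2.resize(p[190:350,230:410],None,fx=3,fy=3))
E
```

```text
(no output)
```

View pics/w3.png

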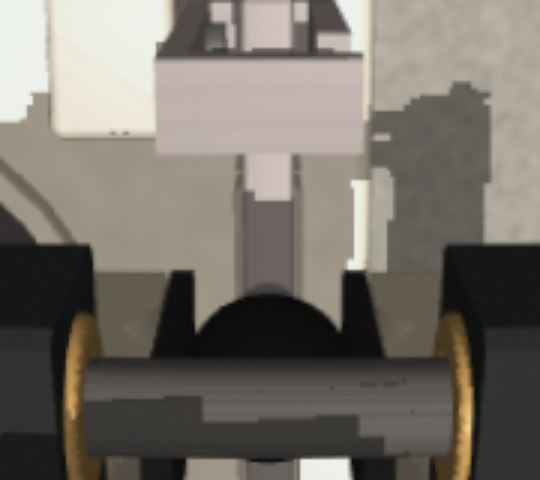

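Request:
{"op": "send_rows", "data": {"commands": [[[0, 0, 0, 0, 0, 0, 2.6], [0, 0.15, 0, 0, 0, 0, 2.6], [0, 0, 0, 0, 0, 0, 2.4], [0, 0, 0, 0, 0, 0, 2.0], [0, 0, 0, 0, 0, 0, 2.0], [0, 0, 0, 0, 0, 0, 2.0], [0, 0, 0, 0, 0, 0, 2.0]]]}}

```text
time_s: 4.75
tcp_pos: [675.5, -120.5, 175.7]
eef_rot: [[0.056, -0.001, -0.998], [0.998, 0.0, 0.056], [0.0, -1.0, 0.001]]
contact_force: [-0.8, 1.5, -0.5]
opening: 22.1
```

Request:
{"op": "send_rows", "data": {"commands": [[[0.02, -0.1, 0, 0, 0, 0, 2.0], [0.02, -0.1, 0, 0, 0, 0, 2.0], [0.02, -0.1, 0, 0, 0, 0, 2.0], [0.03, -0.1, 0, 0, 0, 0, 2.0], [0.03, -0.1, 0, 0, 0, 0, 2.0], [0, 0, 0, 0, 0, 0, 2.0]]]}}

```text
time_s: 5.25
tcp_pos: [675.8, -119.2, 181.3]
eef_rot: [[0.055, 0.0, -0.998], [0.998, 0.0, 0.055], [0.0, -1.0, -0.0]]
contact_force: [-0.4, 1.6, -2.4]
opening: 22.0
```

Request:
{"op": "send_rows", "data": {"commands": [[[0.02, -0.1, 0, 0, 0, 0, 2.0], [0.03, -0.1, 0, 0, 0, 0, 2.0], [0.03, -0.1, 0, 0, 0, 0, 2.0], [0, 0, 0, 0, 0, 0, 2.0]]]}}

```text
time_s: 5.58
tcp_pos: [675.9, -118.5, 184.2]
eef_rot: [[0.056, 0.0, -0.998], [0.998, 0.0, 0.056], [0.0, -1.0, -0.0]]
contact_force: [-1.3, 3.2, -2.4]
opening: 22.4
```

Request:
{"op": "send_rows", "data": {"commands": [[[0.03, -0.1, 0, 0, 0, 0, 2.0], [0.03, -0.1, 0, 0, 0, 0, 2.0], [0, 0, 0, 0, 0, 0, 2.0], [0, 0, 0, 0, 0, 0, 2.0]]]}}

```text
time_s: 5.92
tcp_pos: [675.8, -117.9, 186.0]
eef_rot: [[0.056, -0.0, -0.998], [0.998, 0.0, 0.056], [0.0, -1.0, 0.0]]
contact_force: [0.6, 3.0, -2.9]
opening: 22.3
```

```bash
python3 - <<'E'
from h import *
p,d=snapshot('wrist'); a=cv2.resize(p[190:350,230:410],None,fx=2.2,fy=2.2)
q,_=snapshot('side'); b=cv2.resize(q[130:210,290:380],None,fx=4.4,fy=4.4,interpolation=cv2.INTER_CUBIC)
cv2.imwrite('pics/w4.png',np.hstack([a,b]))
E
```

```text
(no output)
```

View pics/w4.png

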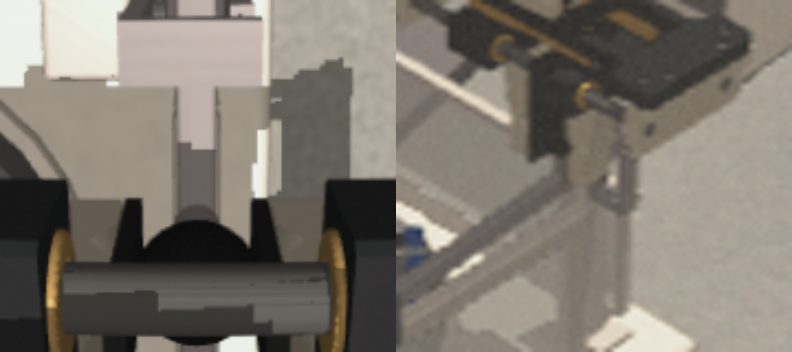

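The bar has risen with the knob and its nose is still in the catch. The side view is mostly hidden by the gripper, so I go on by feel.

Request:
{"op": "send_rows", "data": {"commands": [[[0.06, -0.1, 0, 0, 0, 0, 2.0], [0.05, -0.1, 0, 0, 0, 0, 2.0], [0, 0, 0, 0, 0, 0, 2.0], [0, 0, 0, 0, 0, 0, 2.0]]]}}

```text
time_s: 6.35
tcp_pos: [675.9, -117.2, 188.3]
eef_rot: [[0.056, 0.0, -0.998], [0.998, -0.0, 0.056], [-0.0, -1.0, -0.0]]
contact_force: [-0.7, 0.5, -3.1]
opening: 22.4
```

Request:
{"op": "send_rows", "data": {"commands": [[[0.04, -0.1, 0, 0, 0, 0, 2.0], [0, 0, 0, 0, 0, 0, 2.0], [0, 0, 0, 0, 0, 0, 2.0]]]}}

```text
time_s: 6.6
tcp_pos: [675.9, -116.8, 189.3]
eef_rot: [[0.056, 0.0, -0.998], [0.998, -0.0, 0.056], [-0.0, -1.0, -0.0]]
contact_force: [-1.8, -0.5, -1.3]
opening: 22.4
```

Request:
{"op": "send_rows", "data": {"commands": [[[0.04, -0.1, 0, 0, 0, 0, 2.0], [0, 0, 0, 0, 0, 0, 2.0], [0, 0, 0, 0, 0, 0, 2.0]]]}}

```text
time_s: 6.85
tcp_pos: [676.0, -116.5, 190.3]
eef_rot: [[0.056, 0.0, -0.998], [0.998, -0.0, 0.056], [-0.0, -1.0, -0.0]]
contact_force: [-1.0, -1.4, -2.2]
opening: 22.3
```

Request:
{"op": "send_rows", "data": {"commands": [[[0.04, -0.1, 0, 0, 0, 0, 2.0], [0, 0, 0, 0, 0, 0, 2.0], [0, 0, 0, 0, 0, 0, 2.0]]]}}

```text
time_s: 7.1
tcp_pos: [676.0, -116.1, 191.3]
eef_rot: [[0.056, 0.0, -0.998], [0.998, -0.0, 0.056], [-0.0, -1.0, -0.0]]
contact_force: [-0.7, -3.7, -1.8]
opening: 22.2
```

Request:
{"op": "send_rows", "data": {"commands": [[[0.01, -0.05, 0, 0, 0, 0, 2.0], [0, 0, 0, 0, 0, 0, 2.0], [0, 0, 0, 0, 0, 0, 2.0]]]}}

```text
time_s: 7.35
tcp_pos: [676.0, -115.9, 191.7]
eef_rot: [[0.056, 0.0, -0.998], [0.998, -0.0, 0.056], [-0.0, -1.0, -0.0]]
contact_force: [-0.1, -4.5, 0.1]
opening: 22.4
```

Request:
{"op": "send_rows", "data": {"commands": [[[0.01, -0.05, 0, 0, 0, 0, 2.0], [0, 0, 0, 0, 0, 0, 2.0], [0, 0, 0, 0, 0, 0, 2.0]]]}}

```text
time_s: 7.6
tcp_pos: [676.0, -115.7, 192.2]
eef_rot: [[0.056, 0.0, -0.998], [0.998, -0.0, 0.056], [-0.0, -1.0, -0.0]]
contact_force: [0.2, -4.4, -0.3]
opening: 22.0
```

Request:
{"op": "send_rows", "data": {"commands": [[[0.01, -0.05, 0, 0, 0, 0, 2.0], [0, 0, 0, 0, 0, 0, 2.0], [0, 0, 0, 0, 0, 0, 2.0]]]}}

```text
time_s: 7.85
tcp_pos: [676.0, -115.6, 192.6]
eef_rot: [[0.056, 0.0, -0.998], [0.998, -0.0, 0.056], [-0.0, -1.0, -0.0]]
contact_force: [-0.7, -4.7, 0.1]
opening: 22.2
```

Request:
{"op": "send_rows", "data": {"commands": [[[-0.05, 0, 0, 0, 0, 0, 2.0], [0, 0, 0, 0, 0, 0, 2.0], [0, 0, 0, 0, 0, 0, 2.0]]]}}

```text
time_s: 8.1
tcp_pos: [676.0, -115.7, 192.4]
eef_rot: [[0.056, -0.0, -0.998], [0.998, 0.0, 0.056], [0.0, -1.0, 0.0]]
contact_force: [0.4, -2.8, -1.1]
opening: 22.7
```

Request:
{"op": "send_rows", "data": {"commands": [[[0.01, -0.05, 0, 0, 0, 0, 2.0], [0, 0, 0, 0, 0, 0, 2.0], [0, 0, 0, 0, 0, 0, 2.0]]]}}

```text
time_s: 8.35
tcp_pos: [676.0, -115.5, 193.0]
eef_rot: [[0.056, -0.0, -0.998], [0.998, 0.0, 0.056], [0.0, -1.0, 0.0]]
contact_force: [-0.7, -1.3, -1.1]
opening: 22.7
```

Request:
{"op": "send_rows", "data": {"commands": [[[0.02, -0.05, 0, 0, 0, 0, 2.0], [0, 0, 0, 0, 0, 0, 2.0], [0, 0, 0, 0, 0, 0, 2.0]]]}}

```text
time_s: 8.6
tcp_pos: [676.0, -115.4, 193.5]
eef_rot: [[0.055, -0.0, -0.998], [0.998, 0.0, 0.055], [0.0, -1.0, 0.0]]
contact_force: [-0.9, -0.6, -2.6]
opening: 22.0
```

Request:
{"op": "send_rows", "data": {"commands": [[[0, 0, 0.05, 0, 0, 0, 2.0], [0, 0, 0.05, 0, 0, 0, 2.0], [0, 0, 0.05, 0, 0, 0, 2.0], [0, 0, 0.05, 0, 0, 0, 2.0], [0, 0, 0, 0, 0, 0, 2.0]]]}}

```text
time_s: 9.02
tcp_pos: [674.1, -115.2, 193.6]
eef_rot: [[0.056, 0.0, -0.998], [0.998, 0.0, 0.056], [0.0, -1.0, -0.0]]
contact_force: [2.0, 1.3, -1.9]
opening: 22.2
```

Request:
{"op": "send_rows", "data": {"commands": [[[0, 0, 0.05, 0, 0, 0, 2.0], [0, 0, 0.05, 0, 0, 0, 2.0], [0, 0, 0, 0, 0, 0, 2.0]]]}}

```text
time_s: 9.27
tcp_pos: [673.1, -115.2, 193.5]
eef_rot: [[0.056, 0.0, -0.998], [0.998, 0.0, 0.056], [0.0, -1.0, -0.0]]
contact_force: [0.7, 2.0, -3.1]
opening: 21.9
```

Request:
{"op": "send_rows", "data": {"commands": [[[0, 0, 0.05, 0, 0, 0, 2.0], [0, 0, 0, 0, 0, 0, 2.0], [0, 0, 0, 0, 0, 0, 2.0]]]}}

```text
time_s: 9.52
tcp_pos: [672.5, -115.3, 193.5]
eef_rot: [[0.056, 0.0, -0.998], [0.998, 0.0, 0.056], [0.0, -1.0, -0.0]]
contact_force: [1.6, 2.5, -1.5]
opening: 21.9
```

Request:
{"op": "send_rows", "data": {"commands": [[[0, 0, 0.05, 0, 0, 0, 2.0], [0, 0, 0.05, 0, 0, 0, 2.0], [0, 0, 0, 0, 0, 0, 2.0]]]}}

```text
time_s: 9.77
tcp_pos: [671.5, -115.2, 193.5]
eef_rot: [[0.056, 0.0, -0.998], [0.998, 0.0, 0.056], [0.0, -1.0, -0.0]]
contact_force: [1.7, 2.7, -3.0]
opening: 22.3
```

Request:
{"op": "send_rows", "data": {"commands": [[[0, 0, 0.05, 0, 0, 0, 2.0], [0, 0, 0.05, 0, 0, 0, 2.0], [0, 0, 0, 0, 0, 0, 2.0]]]}}

```text
time_s: 10.02
tcp_pos: [670.4, -115.2, 193.5]
eef_rot: [[0.056, -0.0, -0.998], [0.998, 0.0, 0.056], [0.0, -1.0, 0.0]]
contact_force: [2.5, 3.9, -2.9]
opening: 22.4
```

Request:
{"op": "send_rows", "data": {"commands": [[[0.03, 0, 0.1, 0, 0.9, 0, 2.0], [0.02, 0, 0.1, 0, 0.9, 0, 2.0], [0, 0, 0.1, 0, 0.6, 0, 2.0], [0, 0, 0.1, 0, 0.3, 0, 2.0], [0, 0, 0, 0, 0, 0, 2.0]]]}}

```text
time_s: 10.43
tcp_pos: [666.0, -114.7, 193.6]
eef_rot: [[0.103, -0.001, -0.995], [0.995, -0.0, 0.103], [-0.0, -1.0, 0.001]]
contact_force: [-0.9, 1.4, -1.0]
opening: 22.2
```

```bash
python3 - <<'E'
from h import *
p,d=snapshot('wrist'); cv2.imwrite('pics/w5.png',cv2.resize(p[190:350,230:410],None,fx=3,fy=3))
E
```

```text
(no output)
```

View pics/w5.png

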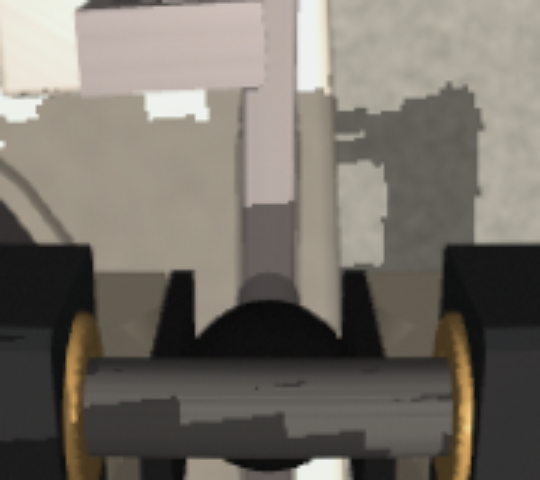

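The bar is coming out beside the catch, over the lip, with light forces. Swinging along the arc.

Request:
{"op": "send_rows", "data": {"commands": [[[0, 0, 0.25, 0, 1.0, 0, 2.0], [0, 0, 0.38, 0, 1.3, 0, 2.0], [0.01, 0, 0.47, 0, 1.5, 0, 2.0], [0, 0, 0.47, 0, 1.5, 0, 2.0], [0.01, 0, 0.47, 0, 1.5, 0, 2.0], [0.01, 0, 0.47, 0, 1.5, 0, 2.0], [0.01, 0, 0.47, 0, 1.5, 0, 2.0], [0, 0, 0.47, 0, 1.5, 0, 2.0]]]}}

```text
time_s: 11.15
tcp_pos: [632.2, -107.7, 193.7]
eef_rot: [[0.298, 0.0, -0.955], [0.955, -0.0, 0.298], [-0.0, -1.0, -0.0]]
contact_force: [-0.2, 0.4, -3.3]
opening: 22.1
```

Request:
{"op": "send_rows", "data": {"commands": [[[0.01, 0, 0.47, 0, 1.5, 0, 2.0], [0, 0, 0.47, 0, 1.5, 0, 2.0], [0.01, 0, 0.47, 0, 1.5, 0, 2.0], [0.01, 0, 0.47, 0, 1.5, 0, 2.0], [0, 0, 0.47, 0, 1.5, 0, 2.0], [0.01, 0, 0.47, 0, 1.5, 0, 2.0], [0.01, 0, 0.47, 0, 1.5, 0, 2.0], [0, 0, 0.47, 0, 1.5, 0, 2.0]]]}}

```text
time_s: 11.82
tcp_pos: [597.7, -92.9, 193.7]
eef_rot: [[0.49, 0.0, -0.872], [0.872, -0.0, 0.49], [-0.0, -1.0, -0.0]]
contact_force: [-0.9, -0.3, -2.8]
opening: 22.0
```

Request:
{"op": "send_rows", "data": {"commands": [[[0.01, 0, 0.47, 0, 1.5, 0, 2.0], [0, 0, 0.47, 0, 1.5, 0, 2.0], [0.01, 0, 0.47, 0, 1.5, 0, 2.0], [0.01, 0, 0.47, 0, 1.5, 0, 2.0], [0, 0, 0.47, 0, 1.5, 0, 2.0], [0.01, 0, 0.47, 0, 1.5, 0, 2.0], [0.01, 0, 0.47, 0, 1.5, 0, 2.0], [0, 0, 0.47, 0, 1.5, 0, 2.0]]]}}

```text
time_s: 12.48
tcp_pos: [567.0, -71.3, 193.8]
eef_rot: [[0.661, 0.0, -0.751], [0.751, -0.0, 0.661], [-0.0, -1.0, -0.0]]
contact_force: [0.2, 0.3, -2.4]
opening: 21.7
```

Request:
{"op": "send_rows", "data": {"commands": [[[0.01, 0, 0.47, 0, 1.5, 0, 2.0], [0, 0, 0.47, 0, 1.5, 0, 2.0], [0.01, 0, 0.47, 0, 1.5, 0, 2.0], [0.01, 0, 0.47, 0, 1.5, 0, 2.0], [0, 0, 0.47, 0, 1.5, 0, 2.0], [0.01, 0, 0.47, 0, 1.5, 0, 2.0], [0.01, 0, 0.47, 0, 1.5, 0, 2.0], [0, 0, 0.47, 0, 1.5, 0, 2.0]]]}}

```text
time_s: 13.15
tcp_pos: [541.6, -43.7, 193.8]
eef_rot: [[0.802, 0.0, -0.597], [0.597, -0.0, 0.802], [0.0, -1.0, -0.0]]
contact_force: [-0.3, 0.9, -1.9]
opening: 22.1
```

Request:
{"op": "send_rows", "data": {"commands": [[[0.01, 0, 0.47, 0, 1.5, 0, 2.0], [0, 0, 0.47, 0, 1.5, 0, 2.0], [0.01, 0, 0.47, 0, 1.5, 0, 2.0], [0.01, 0, 0.47, 0, 1.5, 0, 2.0], [0, 0, 0.47, 0, 1.5, 0, 2.0], [0.01, 0, 0.47, 0, 1.5, 0, 2.0], [0.01, 0, 0.47, 0, 1.5, 0, 2.0], [0, 0, 0.47, 0, 1.5, 0, 2.0]]]}}

```text
time_s: 13.82
tcp_pos: [522.3, -11.5, 193.8]
eef_rot: [[0.909, 0.0, -0.417], [0.417, -0.0, 0.909], [-0.0, -1.0, -0.0]]
contact_force: [0.1, -0.5, -2.1]
opening: 22.2
```

Request:
{"op": "send_rows", "data": {"commands": [[[0.01, 0, 0.47, 0, 1.5, 0, 2.0], [0, 0, 0.47, 0, 1.5, 0, 2.0], [0.01, 0, 0.47, 0, 1.5, 0, 2.0], [0, 0, 0.31, 0, 1.0, 0, 2.0], [0.01, 0, 0.31, 0, 1.0, 0, 2.0], [0, 0, 0.16, 0, 0.5, 0, 2.0], [0, 0, 0.16, 0, 0.5, 0, 2.0], [0, 0, 0, 0, 0, 0, 2.0]]]}}

```text
time_s: 14.48
tcp_pos: [513.8, 10.5, 193.4]
eef_rot: [[0.955, -0.001, -0.297], [0.297, -0.0, 0.955], [-0.001, -1.0, 0.0]]
contact_force: [-4.9, 0.3, -0.5]
opening: 22.3
```

Request:
{"op": "send_rows", "data": {"commands": [[[-0.02, 0, 0.2, 0, 0.6, 0, 2.0], [-0.02, 0, 0.2, 0, 0.65, 0, 2.0], [0, 0, 0.2, 0, 0.65, 0, 2.0], [0, 0, 0.2, 0, 0.65, 0, 2.0], [0, 0, 0.2, 0, 0.65, 0, 2.0], [0, 0, 0.2, 0, 0.6, 0, 2.0], [0, 0, 0, 0, 0, 0, 2.0]]]}}

```text
time_s: 15.07
tcp_pos: [510.6, 22.3, 193.5]
eef_rot: [[0.973, -0.0, -0.233], [0.233, 0.0, 0.973], [-0.0, -1.0, 0.0]]
contact_force: [-3.7, -0.8, -0.3]
opening: 21.9
```

Request:
{"op": "send_rows", "data": {"commands": [[[0, 0, 0.15, 0, 0.5, 0, 2.0], [0, 0, 0.15, 0, 0.5, 0, 2.0], [0, 0, 0.15, 0, 0.5, 0, 2.0], [0, 0, 0, 0, 0, 0, 2.0]]]}}

```text
time_s: 15.4
tcp_pos: [509.6, 26.7, 193.5]
eef_rot: [[0.978, -0.0, -0.207], [0.207, 0.0, 0.978], [-0.0, -1.0, 0.0]]
contact_force: [-5.3, 0.5, 0.2]
opening: 21.8
```

Request:
{"op": "send_rows", "data": {"commands": [[[-0.03, 0, 0.1, 0, 0.3, 0, 2.0], [-0.03, 0, 0.1, 0, 0.3, 0, 2.0], [0, 0, 0.1, 0, 0.3, 0, 2.0], [0, 0, 0.1, 0, 0.3, 0, 2.0], [0, 0, 0, 0, 0, 0, 2.0]]]}}

```text
time_s: 15.82
tcp_pos: [508.9, 30.6, 193.7]
eef_rot: [[0.982, 0.001, -0.187], [0.187, 0.0, 0.982], [0.001, -1.0, 0.0]]
contact_force: [-1.6, -0.5, -1.2]
opening: 22.0
```

Request:
{"op": "send_rows", "data": {"commands": [[[0, 0, 0.1, 0, 0.3, 0, 2.0], [0, 0, 0.1, 0, 0.3, 0, 2.0], [0, 0, 0, 0, 0, 0, 2.0], [0, 0, 0, 0, 0, 0, 2.0]]]}}

```text
time_s: 16.15
tcp_pos: [508.5, 32.4, 193.7]
eef_rot: [[0.984, 0.001, -0.177], [0.177, 0.0, 0.984], [0.001, -1.0, 0.0]]
contact_force: [-0.3, 0.1, -1.4]
opening: 22.4
```

Request:
{"op": "send_rows", "data": {"commands": [[[0, 0, 0.08, 0, 0.2, 0, 2.0], [0, 0, 0.08, 0, 0.2, 0, 2.0], [0, 0, 0, 0, 0, 0, 2.0], [0, 0, 0, 0, 0, 0, 2.0]]]}}

```text
time_s: 16.48
tcp_pos: [508.2, 33.8, 193.7]
eef_rot: [[0.985, 0.001, -0.171], [0.171, 0.0, 0.985], [0.001, -1.0, 0.0]]
contact_force: [1.3, 0.7, -2.0]
opening: 22.3
```

Request:
{"op": "send_rows", "data": {"commands": [[[0.01, 0, 0.06, 0, 0.15, 0, 2.0], [0, 0, 0.06, 0, 0.15, 0, 2.0], [0, 0, 0, 0, 0, 0, 2.0], [0, 0, 0, 0, 0, 0, 2.0]]]}}

```text
time_s: 16.82
tcp_pos: [508.2, 34.0, 193.8]
eef_rot: [[0.986, 0.001, -0.165], [0.165, -0.001, 0.986], [0.0, -1.0, -0.002]]
contact_force: [3.1, -5.0, -3.4]
opening: 22.4
```

Request:
{"op": "send_rows", "data": {"commands": [[[0.01, 0, 0.05, 0, 0.15, 0, 2.0], [0, 0, 0.05, 0, 0.15, 0, 2.0], [0, 0, 0, 0, 0, 0, 2.0], [0, 0, 0, 0, 0, 0, 2.0]]]}}

```text
time_s: 17.15
tcp_pos: [508.2, 34.1, 193.9]
eef_rot: [[0.987, 0.001, -0.16], [0.16, -0.003, 0.987], [0.0, -1.0, -0.003]]
contact_force: [5.2, -10.5, -3.2]
opening: 22.0
```

Stop reached: the tangential force rises at y≈34. I relieve the push, lower the bar along its arc and release.

Request:
{"op": "send_rows", "data": {"commands": [[[0, 0, -0.06, 0, -0.2, 0, 2.0], [-0.02, 0, -0.06, 0, -0.2, 0, 2.0], [-0.06, 0.2, 0, 0, 0, 0, 2.0], [-0.06, 0.2, 0, 0, 0, 0, 2.0], [-0.06, 0.2, 0, 0, 0, 0, 2.0], [-0.06, 0.2, 0, 0, 0, 0, 2.0], [-0.05, 0.2, 0, 0, 0, 0, 2.0], [0, 0, 0, 0, 0, 0, 2.0]]]}}

```text
time_s: 17.82
tcp_pos: [504.9, 33.4, 183.4]
eef_rot: [[0.986, 0.0, -0.167], [0.167, -0.001, 0.986], [-0.0, -1.0, -0.001]]
contact_force: [3.4, -5.3, -2.6]
opening: 22.2
```

Request:
{"op": "send_rows", "data": {"commands": [[[-0.05, 0.2, 0, 0, 0, 0, 2.0], [-0.05, 0.2, 0, 0, 0, 0, 2.0], [-0.04, 0.2, 0, 0, 0, 0, 2.0], [0, 0, 0, 0, 0, 0, 2.0], [0, 0, 0, 0, 0, 0, 2.0]]]}}

```text
time_s: 18.23
tcp_pos: [503.4, 33.2, 177.6]
eef_rot: [[0.986, -0.0, -0.167], [0.167, -0.001, 0.986], [-0.0, -1.0, -0.001]]
contact_force: [2.0, -5.8, -1.0]
opening: 22.1
```

Request:
{"op": "send_rows", "data": {"commands": [[[0, 0.1, -0.02, 0, 0, 0, 2.0], [0, 0, -0.03, 0, 0, 0, 2.3], [0, 0, 0, 0, 0, 0, 2.6], [0, 0, 0, 0, 0, 0, 3.0], [0, 0, 0, 0, 0, 0, 3.6], [0, 0, 0, 0, 0, 0, 4.4], [0, 0, 0, 0, 0, 0, 5], [0, 0, 0, 0, 0, 0, 5]]]}}

```text
time_s: 18.9
tcp_pos: [503.6, 33.7, 176.6]
eef_rot: [[0.986, 0.0, -0.167], [0.167, 0.0, 0.986], [0.0, -1.0, 0.0]]
contact_force: [-0.1, 0.0, 0.0]
opening: 48.2
```

```bash
python3 - <<'E'
from h import *
p,d=snapshot('wrist'); cv2.imwrite('pics/w6.png',p[150:400,150:490])
m=(p.max(2)<40); s=read_state(); print(s['contact_force'],s['tcp_pos'])
E
```

```text
[ 0.22125171 -0.24965608  1.36695989] [503.53577455  33.67568776 176.62280691]
```

View pics/w6.png

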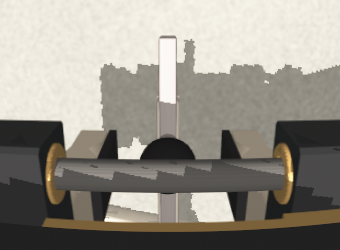

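The knob is free between the open fingers. I retract straight up and check the final state.

Request:
{"op": "send_rows", "data": {"commands": [[[0, -0.5, 0, 0, 0, 0, 5], [0, -1, 0, 0, 0, 0, 5], [0, -2, 0, 0, 0, 0, 5], [0, -2, 0, 0, 0, 0, 5], [0, -2, 0, 0, 0, 0, 5], [0, -2, 0, 0, 0, 0, 5], [0, -2, 0, 0, 0, 0, 5], [0, 0, 0, 0, 0, 0, 5]]]}}

```text
time_s: 19.62
tcp_pos: [505.4, 33.7, 296.9]
eef_rot: [[0.986, 0.007, -0.167], [0.167, 0.001, 0.986], [0.007, -1.0, 0.0]]
contact_force: [0.4, 0.1, 0.4]
opening: 49.8
```

Request:
{"op": "send_rows", "data": {"commands": [[[0, -3, 0, 0, 0, 0, 5], [-3, -2, 0, 0, 0, 0, 5], [-3, 0, 0, 0, 0, 0, 5], [-3, 0, 0, 0, 0, 0, 5], [0, 0, 0, 0, 0, 0, 5], [0, 0, 0, 0, 0, 0, 5], [0, 0, 0, 0, 0, 0, 5], [0, 0, 0, 0, 0, 0, 5]]]}}

```text
time_s: 20.28
tcp_pos: [415.2, 18.6, 341.7]
eef_rot: [[0.986, 0.0, -0.167], [0.167, -0.0, 0.986], [0.0, -1.0, -0.0]]
contact_force: [-0.2, -0.4, -0.1]
opening: 50.0
```

```bash
python3 - <<'E'
from h import *
s=read_state(); print(s['time_s'],s['tcp_pos'],s['contact_force'])
c=calibration('wrist'); p,d=snapshot('wrist'); q,dq=snapshot('scene')
cv2.imwrite('pics/f.png',np.hstack([cv2.resize(p,(400,300)),cv2.resize(q,(400,300))]))
cs=calibration('scene'); P=[]
for v in range(150,345):
  for u in range(180,390):
    X=px2w('scene',u,v,float(dq[v,u]),cs)
    if 168<X[2]<174 and 440<X[0]<675 and 0<X[1]<80: P.append(X)
P=np.array(P)
if len(P):
  for x in range(440,680,20):
    k=P[(P[:,0]>=x)&(P[:,0]<x+20)]
    if len(k): print(x+10,len(k),np.median(k[:,1]).round(1),np.median(k[:,2]).round(1))
P=[]
for v in range(0,480,1):
  for u in range(200,440):
    X=fish(u,v,d=float(d[v,u]),c=c)
    if p[v,u].max()<40 and 170<X[2]<215 and np.hypot(X[0]-503,X[1]-34)<25: P.append((u,v,X))
print(len(P)); 
if P: print(fish(np.mean([a[0] for a in P]),np.mean([a[1] for a in P]),z=195,c=c), max(a[2][2] for a in P))
E
```

```text
20.2833 [415.22237455  18.5954818  341.74569503] [-0.15563143 -0.36559862 -0.13215765]
450 15 24.7 170.2
470 47 26.7 170.6
490 31 28.4 170.8
510 40 33.7 171.1
530 49 37.1 170.6
550 54 40.3 170.6
570 56 43.5 170.4
590 57 47.5 170.7
610 59 50.4 170.5
630 85 54.2 171.1
650 109 56.9 171.1
670 4 59.3 169.9
0
```

View pics/f.png

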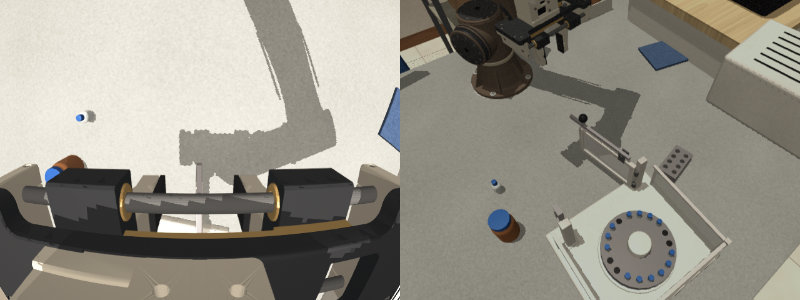

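```bash
python3 -c "
from cell import *
print(hand_in())"
```

```text
the job is handed in; nothing more can be done
None
```

The guard gate is open at its stop, the latch bar has dropped back level, and the job is handed in at about 20 s on the robot's clock. I pinched the knob across the bar, lifted it about 18 mm and pulled it gently out of the catch. I then swung the gate round its arc to the stop, lowered the bar and let go.

**Forces:** the readings were about 4 N or less as the bar came out of the catch. They reached about 5 N near the top of the lift and in the swing. I pressed about 11 N, read at the gripper, against the stop to confirm it.

**Last checks:**
- **Gate:** it stands at about 77.5°, against 77.35° for the stop.
- **Bar:** its top measures 170–171 mm along its whole length, so it lies level.
- **Jar, vial and rack:** they look unmoved in the scene view, though I did not measure them again.
- **Arm:** it is clear of everything, with a force reading near zero.

One check gave nothing: in the last wrist picture I could not pick out the knob to measure its final position, so the gate and bar figures come from the scene camera's depth.

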